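Gap the bracket off its stop bar and hold it for tacking

ROBOT

A 6-joint arm with a two-finger parallel gripper is mounted at the origin on the work surface. World frame = base frame: x ahead of the robot, y to its left, z up, the work surface at z = 0. Lengths are in m, angles in rad, forces in N, time in s.
With the tool pointing down it reaches from about 0.225 to 0.875 m from the base axis. Payload 3.4 kg.
Tool frame: the origin (TCP) lies at the very end of the fingers, on their centre line; the grasp point (between the pads) lies 19 mm behind it; z points along the fingers, y is the line along which they close (so a half turn about z gives the same grasp; the last joint's range is limited). The gripper opens to 85 mm and grips with 20 to 120 N. Pads are 22 mm wide; open, the fingers measure 114 mm over their backs; the gripper's body (76 mm by 85 mm) begins 54 mm behind the grasp point. The pads swing forward as they close: fully open they stand 13 mm farther back than shut.
Start: joints at [-1.353, 0.276, 1.505, -0, 1.361, -0.121], TCP at [0.191, -0.542, 0.231] pointing down, gripper open.
Joint ranges: [-2.89, 2.89], [-0.75, 2.08], [0.22, 2.7], [-1.18, 4.32], [0.11, 2.71], [-2.7, 2.7]. Speed limits (rad/s): [2.57, 2.57, 3.14, 3.14, 3.14, 3.14].

INTERFACE

Orientations are given as a unit quaternion [w, x, y, z].
In Python, from rig import get_state, optics, sign_off gives the robot as it stands.
- The arm moves only by the tool send_rows, never from a script. Its argument "increments" is a list of rows, each an object with "gripper": the gripper's target within -1 to 1 (shut at 1, half-way at 0, fully open at -1); "linear": the shift along the world's x, y, z in m, a list of three; "delta_rot": the turn, a rotation vector about the world's x, y, z in rad, a list of three. In form: [{"gripper": gripper, "linear": [dx, dy, dz], "delta_rot": [rx, ry, rz]}, ...]. A call has 1 to 8 rows; each row is the pose to reach, as a shift and turn from the pose commanded when the call began; what a row does not reach only later rows make up. A row lasts 1/10 s, in which the tool goes at most 50 mm and 8.59 degrees, less where a joint would pass 70% of its speed; a pose out of reach is approached as far as the arm can. A call with a gripper value outside its range is refused whole. The fingers move at their own pace and stop on an object; "newtons" is the grip in N (left out, the last holds). Time passes only in rows, so rows that repeat a pose let the fingers close. It gives the time, the measured TCP pose, the force, the opening and the grip force at its end, in the units of the state.
- get_state(): the state, without advancing time (a new reading comes with each control period).
- optics.get_image(name): name is "side" or "top" or "wrist"; returns a dict with "pixels" (384x512x3 uint8, blue, green, red), "K" (3x3 intrinsics, pixels), "rvec" (rotation vector, rad) and "tvec" (3), from world to camera coordinates, as OpenCV has them; the wrist camera has in their place "T_tool_cam" (4x4, takes a point from camera to tool coordinates, whose origin is the TCP and whose axes are the flange's). Camera axes: x right, y down, z forward; pixel columns grow to the right and rows downward; lengths in m; the calibration is good to about 2 mm. A picture is of the moment at which its call begins: read the wrist's pose just before it. There is no depth.
- sign_off(): hands the job in; it is judged then, once.
The state is a dict: "clock": time; "qpos": joint angles; "qd": joint speeds; "effort": joint torques, N m; "position": TCP position; "ee_rot": TCP orientation; "contact_force": force on the tool from outside, world axes, zero at the start; "moment": the same for the moment, N m; "width": finger opening in m; "gripper_force": force on a finger pad.
Only numpy, scipy, OpenCV 4.12 (cv2) and the standard library are available. Lean on these libraries where they do the work, as an engineer would, in place of code of your own. Each camera call takes 0.05 s, during which the arm holds its last target. There are 200 camera calls.

TASK

On the fixture plate the aluminium bracket sits loose between two bolted-down stop bars. Pick up the plain flat spacer block and slide it upright into whichever gap is wide enough, down onto the plate and about midway along the bracket's edge, without shoving the bracket aside first; let go of it. Then take hold of the bracket and press it firmly sideways so that bracket, spacer and stop bar are squeezed flush together, flat on the plate, and finish while still holding it pressed; leave everything else alone.

Things in the scene. Friction and masses are not known exactly. Their poses are not given: they have to be found in the camera images.
- plate: fixed dark steel fixture plate on the table, 130 (x) x 230 (y) x 12 mm high; origin at the centre of its underside. The stop bars and the bracket stand on its top in a row along its y axis; the plate's yaw varies within 0.35 rad
- bar_narrow: fixed steel stop bar bolted to the plate, 100 (x) x 20 (y) x 25 mm high, long side along the plate's x; origin at the centre of its underside, 75 mm from the plate's centre along the plate's +y or -y axis (it and the other bar swap places between starts)
- bar_wide: fixed steel stop bar bolted to the plate, 100 (x) x 60 (y) x 25 mm high, otherwise as the narrow bar, 75 mm from the plate's centre on the opposite side; axes of both bars parallel to the plate's
- bracket: loose aluminium bracket, 0.3 kg, an upside-down T flat on the plate between the bars: foot 70 (x) x 80 (y) x 15 mm high, upright rib on its middle 50 (x) x 10 (y) mm, from 15 to 60 mm above the underside. Origin: centre of its underside. Parallel to the plate within 0.03 rad; one gap is 3 to 7 mm, the other 23 to 27 mm. Slides with a few newtons; a sideways press of 10 to 20 N is firm and harmless
- spacer: loose solid steel spacer block, about 0.4 kg, standing upright on the table: 45 (x, length) x 16 (y, thickness) x 70 mm high; origin at the centre of its underside. Its thickness goes across the gap, its length along the plate's x
- wedge: bystander: loose steel wedge, 60 x 25 mm, up to 22 mm high, lying on the table near the spacer; origin under its centre
- slug: bystander: loose round steel bar end, 40 mm diameter, 55 mm high, standing near the spacer; origin under its centre
- bottle: bystander: loose white squeeze bottle, 52 mm diameter, 150 mm high; origin under its centre
- disc: bystander: loose grinding disc lying flat, 115 mm diameter, 7 mm thick; origin under its centre
- wrench: bystander: loose wrench lying flat beyond the plate, 180 mm long along its x; origin under its middle
- clamp: bystander: loose blue C-shaped clamp lying flat beyond the plate, about 150 x 100 x 18 mm; origin under its middle
There are look-alikes about, which are no part of the job. There is more than one size of the bracket; the job needs the smallest. Leave any orange look-alike of the spacer alone.

How it is judged:
On the way:
1. the spacer stands on the plate in the wide gap, let go of (z of spacer in the frame of plate between 0.008 and 0.016 m and x of spacer in the frame of bracket between -0.025 and 0.025 m and y of spacer in the frame of bar_narrow between -0.04 and 0.04 m and horizontal distance between spacer and plate below 0.075 m and angle between spacer's own z axis and vertical below 0.15 rad and contact force between the fingers and spacer below 0.3 N), for 0.2 s.
At the end, for the whole second after the job is handed in: Spacer on the plate (4 mm) between bracket and narrow bar, within 25 mm of mid-edge, let go; bracket within 30 mm of plate middle lengthwise; both upright and square within 0.05 rad, at rest; fingers hold the bracket so bracket-spacer and spacer-bar each press over 4 N (contact force between bracket and spacer above 4 N and contact force between spacer and bar_narrow above 4 N and contact force between the fingers and bracket above 2 N and contact force between the fingers and spacer below 0.5 N and z of spacer in the frame of plate between 0.008 and 0.016 m and x of spacer in the frame of bracket between -0.025 and 0.025 m and y of spacer in the frame of bar_narrow between -0.04 and 0.04 m and horizontal distance between spacer and plate below 0.075 m and angle between each of spacer, bracket's own z axis and vertical below 0.05 rad and angle between the y axis of each of spacer, bracket and the y axis of bar_narrow, either way round below 0.05 rad and z of bracket in the frame of plate below 0.015 m and x of bracket in the frame of plate between -0.03 and 0.03 m and linear speed of each of bracket, spacer below 0.01 m/s); the arm keeps its last pose, push and grip.
It fails at once if the bracket is shifted more than 6 mm while the spacer is not in the gap (distance of bracket from where it was at the start of the episode above 0.006 m and not (z of spacer in the frame of plate between 0.008 and 0.03 m and horizontal distance between spacer and plate below 0.085 m)).
It fails at once if a bystander is moved more than 30 mm (distance of any of wedge, slug, bottle, disc, wrench, clamp from where it was at the start of the episode above 0.03 m).
It also fails if it takes over 56 s, if anything falls off the work surface, if the arm or the gripper's body presses on something with over 40 N, if the wrist force passes 120 N, or if a joint passes its speed limit or range.

## Working session

There is one attempt and no reset: what is moved stays moved. The work goes in short steps, Python scripts to look and compute and a tool call to move; the robot and the scene stay as the last step left them, time stands still between calls to the robot, and variables do not carry over. Pictures are saved under pics/ and viewed, at most 13 in all, crops included, and the job is handed in when it is done.

Besides the shell and the picture viewer there is one more tool, called after "Request:" as a command line: name --argument value ..., lists and objects as JSON in quotes. send_rows: Moves the arm, as the interface text tells. Its arguments: {"type":"object","properties":{"increments":{"type":"array"},"newtons":{"type":"number"}},"required":["increments"]}

```bash
mkdir -p pics; ls
cat > h.py <<'E'
import numpy as np, cv2, pickle
from rig import get_state, optics, sign_off
from scipy.spatial.transform import Rotation as R
def grab(n):
    s=get_state(); im=optics.get_image(n)
    if n=='wrist':
        q=s['ee_rot']; T=np.eye(4); T[:3,:3]=R.from_quat([q[1],q[2],q[3],q[0]]).as_matrix(); T[:3,3]=s['position']
        M=T@np.array(im['T_tool_cam'])
    else:
        M=np.eye(4); r=cv2.Rodrigues(np.array(im['rvec'],float))[0]; M[:3,:3]=r.T; M[:3,3]=-r.T@np.array(im['tvec'],float).ravel()
    return dict(px=np.array(im['pixels']),K=np.array(im['K']),M=M)
def ray(c,uv):
    d=np.linalg.inv(c['K'])@np.array([uv[0],uv[1],1.]); return c['M'][:3,3],c['M'][:3,:3]@d
def onz(c,uv,z):
    o,d=ray(c,uv); return o+d*(z-o[2])/d[2]
def proj(c,P):
    p=np.linalg.inv(c['M'])@np.append(P,1); q=c['K']@p[:3]; return q[:2]/q[2]
def save(c,f): pickle.dump(c,open(f,'wb'))
def load(f): return pickle.load(open(f,'rb'))
E
python3 - <<'E'
from h import *
for n in('top','side','wrist'):
    c=grab(n); save(c,n+'0.pkl'); cv2.imwrite(f'pics/{n}0.png',c['px']); print(n,c['M'].round(3).tolist(),c['K'][0,0])
print(get_state())
t=load('top0.pkl')['px'];s=load('side0.pkl')['px']
cv2.imwrite('pics/both.png',cv2.resize(np.vstack([t]),(800,600),interpolation=cv2.INTER_CUBIC))
cv2.imwrite('pics/s.png',cv2.resize(s,(800,600),interpolation=cv2.INTER_CUBIC))
E
```

```text
pics
top [[0.027, -0.995, 0.096, 0.445], [-1.0, -0.029, -0.013, 0.022], [0.015, -0.096, -0.995, 1.285], [0.0, 0.0, 0.0, 1.0]] 460.7747526481674
side [[0.987, -0.08, 0.138, 0.454], [-0.159, -0.464, 0.871, -0.798], [-0.005, -0.882, -0.471, 0.474], [0.0, 0.0, 0.0, 1.0]] 372.4210758135531
wrist [[0.333, -0.905, -0.266, 0.258], [-0.943, -0.32, -0.092, -0.519], [-0.001, 0.281, -0.96, 0.373], [0.0, 0.0, 0.0, 1.0]] 268.7441991069904
{'clock': 0.15, 'qpos': array([-1.35298767e+00,  2.76455718e-01,  1.50586489e+00, -7.43388896e-06,
        1.36068864e+00, -1.20974345e-01]), 'qd': array([-4.46613884e-04, -2.77927512e-03, -3.42779318e-03,  1.81196758e-04,
       -2.42703727e-03, -9.81760392e-06]), 'effort': array([ 9.12761698e-04, -4.17145121e+01, -2.46032917e+01, -2.24115433e-04,
        7.76362518e-03,  1.34400923e-05]), 'position': array([ 0.19101412, -0.54191974,  0.23062601]), 'ee_rot': array([-7.07290875e-04,  9.85687154e-01,  1.68583313e-01, -3.79107128e-05]), 'contact_force': array([ 0.82727399, -0.39030889,  0.97582418]), 'moment': array([ 0.03075856,  0.0169968 , -0.00793947]), 'gripper_force': 0.0, 'width': 0.0854337472771348}
```

View pics/both.png

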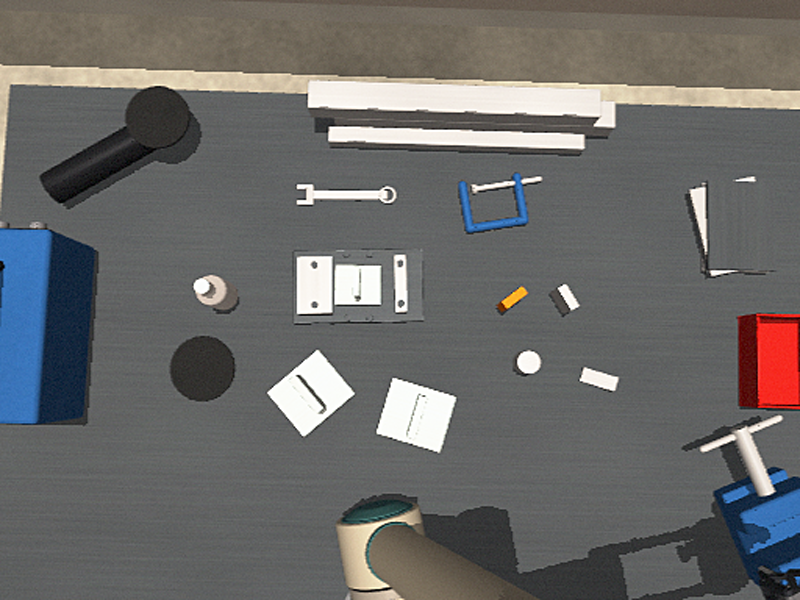

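View pics/s.png

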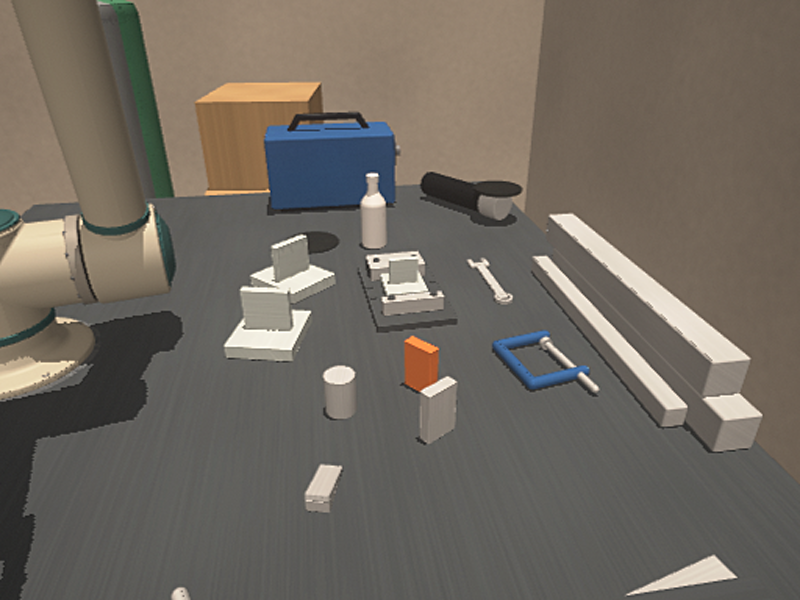

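Top view (800x600 pixels):
- **Bracket:** it sits between the bars at (357,285). The larger look-alikes are at (310,393) and (417,415), off the plate, so they are not the one.
- **Bars:** the wide bar is at (314,285) and the narrow bar at (401,283). The wide gap is on the narrow bar's side, at about x=388.
- **Spacer:** the candidates are grey-white at (567,298) and orange at (512,298). The grey-white one is the spacer.
- **Bystanders:** slug at (527,362) and wedge at (599,379).

Next I measure these and confirm in an enlarged crop.

Run:
```python
from h import *
c=load('top0.pkl'); g=c['px']
a=g[150:215,180:280]; b=g[170:250,310:410]
A=cv2.resize(a,(800,520),interpolation=cv2.INTER_NEAREST)
cv2.imwrite('pics/cropA.png',A); cv2.imwrite('pics/cropB.png',cv2.resize(b,(750,600),interpolation=cv2.INTER_NEAREST))
gr=g.min(axis=2)
for th in (130,190,225):
  m=(gr>th).astype(np.uint8)
  for k in cv2.findContours(m,cv2.RETR_EXTERNAL,cv2.CHAIN_APPROX_NONE)[0]:
    x,y=k.reshape(-1,2).mean(0)
    if cv2.contourArea(k)>20 and 180<x<410 and 150<y<250:
        r=cv2.minAreaRect(k); print(th,np.round(r[0],1),np.round(r[1],1),round(r[2],1),cv2.contourArea(k),[np.round(p,1).tolist() for p in cv2.boxPoints(r)], onz(c,r[0],.07).round(4), onz(c,r[0],.037).round(4))
```

```text
130 [383.1 242.3] [23.8  9.3] 16.7 192.5 [[370.3999938964844, 243.3000030517578], [373.1000061035156, 234.39999389648438], [395.79998779296875, 241.1999969482422], [393.20001220703125, 250.10000610351562]] [ 0.4397 -0.316   0.07  ] [ 0.4395 -0.3252  0.037 ]
130 [338. 231.] [14. 14.] 90.0 156.5 [[331.0, 224.0], [345.0, 224.0], [345.0, 238.0], [331.0, 238.0]] [ 0.466  -0.1966  0.07  ] [ 0.4666 -0.2026  0.037 ]
130 [363.5 189.5] [16.8  6.3] 58.4 88.5 [[356.3999938964844, 184.0], [361.70001220703125, 180.6999969482422], [370.6000061035156, 195.0], [365.20001220703125, 198.3000030517578]] [ 0.5778 -0.2633  0.07  ] [ 0.5814 -0.271   0.037 ]
130 [228.5 181.5] [25. 29.] 90.0 708.0 [[214.0, 169.0], [243.0, 169.0], [243.0, 194.0], [214.0, 194.0]] [0.5889 0.0959 0.07  ] [0.5928 0.0979 0.037 ]
130 [201. 182.] [36. 22.] 90.0 786.5 [[190.0, 164.0], [212.0, 164.0], [212.0, 200.0], [190.0, 200.0]] [0.5854 0.1687 0.07  ] [0.5892 0.1726 0.037 ]
130 [256. 181.] [36.  8.] 90.0 262.5 [[252.0, 163.0], [260.0, 163.0], [260.0, 199.0], [252.0, 199.0]] [0.5923 0.0231 0.07  ] [0.5963 0.0231 0.037 ]
190 [382.9 
[... 1516 characters left out ...]
[363.2 189.9] [16.5  5.3] 59.0 69.5 [[356.70001220703125, 184.1999969482422], [361.29998779296875, 181.39999389648438], [369.70001220703125, 195.60000610351562], [365.20001220703125, 198.3000030517578]] [ 0.5769 -0.2626  0.07  ] [ 0.5805 -0.2703  0.037 ]
225 [228. 182.] [24. 28.] 90.0 652.5 [[214.0, 170.0], [242.0, 170.0], [242.0, 194.0], [214.0, 194.0]] [0.5875 0.0972 0.07  ] [0.5914 0.0993 0.037 ]
225 [200.5 182. ] [36. 21.] 90.0 739.0 [[190.0, 164.0], [211.0, 164.0], [211.0, 200.0], [190.0, 200.0]] [0.5854 0.17   0.07  ] [0.5892 0.174  0.037 ]
225 [256. 181.] [36.  6.] 90.0 199.0 [[253.0, 163.0], [259.0, 163.0], [259.0, 199.0], [253.0, 199.0]] [0.5923 0.0231 0.07  ] [0.5963 0.0231 0.037 ]
```

View pics/cropA.png

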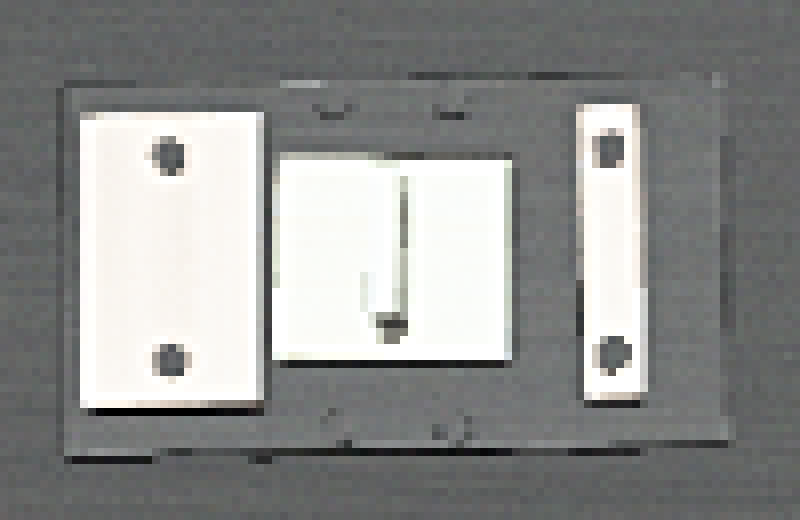

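View pics/cropB.png

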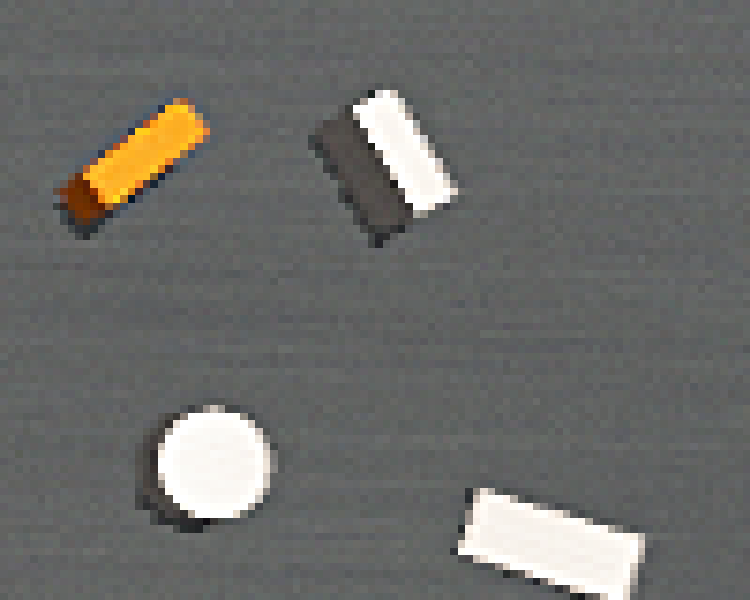

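Crop A (8x, offset 180,150) shows the wide gap at crop x 512–577, between the bracket's foot and the narrow bar. Crop B (7.5x, offset 310,170) shows the spacer's bright top face centred at (405,155) with its dark side to the left. It is clearly not the orange block at (140,155). I'll move above it and refine with the wrist camera.

Request:
send_rows --increments '[{"gripper": -1,"linear": [0.38,0.275,0.03],"delta_rot": [0,0,0.22]},{"gripper": -1,"linear": [0.38,0.275,0.03],"delta_rot": [0,0,0.22]},{"gripper": -1,"linear": [0.38,0.275,0.03],"delta_rot": [0,0,0.22]},{"gripper": -1,"linear": [0.38,0.275,0.03],"delta_rot": [0,0,0.22]},{"gripper": -1,"linear": [0.38,0.275,0.03],"delta_rot": [0,0,0.22]},{"gripper": -1,"linear": [0.38,0.275,0.03],"delta_rot": [0,0,0.22]},{"gripper": -1,"linear": [0.38,0.275,0.03],"delta_rot": [0,0,0.22]},{"gripper": -1,"linear": [0.38,0.275,0.03],"delta_rot": [0,0,0.22]}]'

```text
clock: 0.95
position: [0.5158, -0.3067, 0.2568]
ee_rot: [-0.0, 0.961, 0.276, -0.0]
contact_force: [0.8, -1.0, 0.3]
width: 0.0854
gripper_force: 0.0
```

Request:
send_rows --increments '[{"gripper": -1,"linear": [0.045,0.035,0],"delta_rot": [0,0,0]},{"gripper": -1,"linear": [0.045,0.035,0],"delta_rot": [0,0,0]},{"gripper": -1,"linear": [0.045,0.035,0],"delta_rot": [0,0,0]},{"gripper": -1,"linear": [0.045,0.035,0],"delta_rot": [0,0,0]}]'

```text
clock: 1.35
position: [0.5585, -0.2738, 0.2564]
ee_rot: [-0.0, 0.961, 0.276, -0.001]
contact_force: [-0.2, -0.1, -1.0]
width: 0.0854
gripper_force: 0.0
```

Run:
```python
from h import *
print(get_state()['position'],get_state()['ee_rot'])
c=grab('wrist'); save(c,'w1.pkl'); cv2.imwrite('pics/w1.png',c['px'])
gr=c['px'].min(axis=2)
for th in (150,200):
  m=(gr>th).astype(np.uint8)
  for k in cv2.findContours(m,cv2.RETR_EXTERNAL,cv2.CHAIN_APPROX_NONE)[0]:
    if cv2.contourArea(k)>300:
        b=cv2.boxPoints(cv2.minAreaRect(k)); P=np.array([onz(c,p,.07) for p in b]); e=[np.linalg.norm(P[i]-P[i-3]) for i in (0,1)]
        print(th,np.round(b.mean(0)),P.mean(0).round(4),P[:,:2].round(3).tolist(),np.round(e,4),[np.degrees(np.arctan2(*(P[i]-P[i-3])[1::-1])).round(1) for i in (0,1)])
```

```text
[ 0.55852293 -0.27381823  0.25639062] [-9.52984848e-05  9.61247246e-01  2.75686278e-01 -8.93526955e-04]
150 [246. 244.] [ 0.4661 -0.319   0.07  ] [[0.465, -0.29], [0.488, -0.296], [0.467, -0.348], [0.444, -0.342]] [0.0234 0.0555] [np.float64(163.2), np.float64(68.6)]
150 [171. 196.] [ 0.4724 -0.2009  0.07  ] [[0.461, -0.178], [0.495, -0.187], [0.484, -0.223], [0.449, -0.215]] [0.0355 0.0379] [np.float64(165.3), np.float64(73.5)]
150 [256. 151.] [ 0.5791 -0.2628  0.07  ] [[0.594, -0.244], [0.602, -0.258], [0.565, -0.281], [0.556, -0.268]] [0.0156 0.044 ] [np.float64(122.0), np.float64(32.5)]
150 [ 30. 175.] [ 0.4029 -0.0402  0.07  ] [[0.377, 0.022], [0.459, -0.004], [0.433, -0.101], [0.343, -0.079]] [0.0867 0.1008] [np.float64(162.8), np.float64(74.6)]
150 [463. 144.] [ 0.7179 -0.472   0.07  ] [[0.665, -0.457], [0.772, -0.459], [0.772, -0.486], [0.663, -0.486]] [0.1074 0.0261] [np.float64(179.0), np.float64(88.0)]
150 [51. 22.] [ 0.579  -0.0021  0.07  ] [[0.549, 0.006], [0.603, 0.009], [0.609, -0.01], [0.554, -0.013]] [0.0545 0.0193] [np.float64(-177.5), np.float64(106.8)]
150 [16. 10
[... 415 characters left out ...]
65]] [0.0156 0.0378] [np.float64(122.0), np.float64(32.5)]
200 [ 30. 175.] [ 0.4029 -0.0403  0.07  ] [[0.377, 0.021], [0.458, -0.004], [0.432, -0.1], [0.344, -0.078]] [0.0851 0.0996] [np.float64(162.9), np.float64(74.7)]
200 [464. 144.] [ 0.7182 -0.4729  0.07  ] [[0.666, -0.46], [0.772, -0.46], [0.771, -0.485], [0.664, -0.487]] [0.1053 0.025 ] [np.float64(179.8), np.float64(88.5)]
200 [51. 22.] [ 0.5794 -0.0021  0.07  ] [[0.55, 0.006], [0.604, 0.008], [0.609, -0.01], [0.555, -0.013]] [0.0539 0.0183] [np.float64(-177.8), np.float64(106.4)]
200 [15. 10.] [0.5711 0.0343 0.07  ] [[0.571, 0.051], [0.588, 0.024], [0.571, 0.018], [0.554, 0.045]] [0.0316 0.0181] [np.float64(122.0), np.float64(18.7)]
```

View pics/w1.png

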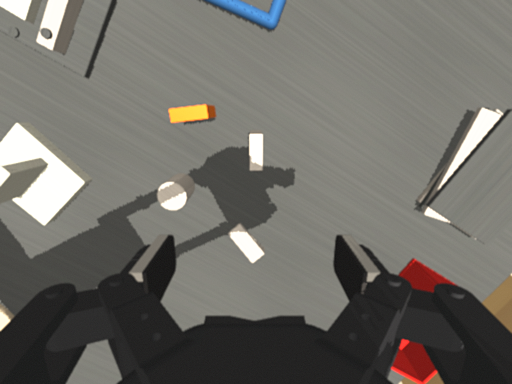

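The wrist view shows the spacer top at pixel (256,151), measuring 44 x 15.6 mm, which matches 45 x 16. It lies at (0.579,-0.263) with yaw 32°, and agrees with the top camera. The orange block at (191,113) and the slug at (173,196) are clear of the fingers. I'll descend and grasp.

Request:
send_rows --increments '[{"gripper": -1,"linear": [0.0205,0.011,-0.03],"delta_rot": [0,0,0.005]},{"gripper": -1,"linear": [0.0205,0.011,-0.08],"delta_rot": [0,0,0.005]},{"gripper": -1,"linear": [0.0205,0.011,-0.13],"delta_rot": [0,0,0.005]},{"gripper": -1,"linear": [0.0205,0.011,-0.17],"delta_rot": [0,0,0.005]},{"gripper": -1,"linear": [0.0205,0.011,-0.2],"delta_rot": [0,0,0.005]},{"gripper": -1,"linear": [0.0205,0.011,-0.218],"delta_rot": [0,0,0.005]},{"gripper": -1,"linear": [0.0205,0.011,-0.218],"delta_rot": [0,0,0.005]},{"gripper": -1,"linear": [0.0205,0.011,-0.218],"delta_rot": [0,0,0.005]}]'

```text
clock: 2.2
position: [0.5794, -0.2637, 0.0393]
ee_rot: [0.0, 0.961, 0.277, -0.0]
contact_force: [-0.1, -0.1, -0.0]
width: 0.0854
gripper_force: 0.0
```

Request:
send_rows --increments '[{"gripper": 1,"linear": [0,0,0],"delta_rot": [0,0,0]},{"gripper": 1,"linear": [0,0,0],"delta_rot": [0,0,0]},{"gripper": 1,"linear": [0,0,0],"delta_rot": [0,0,0]},{"gripper": 1,"linear": [0,0,0],"delta_rot": [0,0,0]},{"gripper": 1,"linear": [0,0,0],"delta_rot": [0,0,0]},{"gripper": 1,"linear": [0,0,0],"delta_rot": [0,0,0]},{"gripper": 1,"linear": [0,0,0],"delta_rot": [0,0,0]},{"gripper": 1,"linear": [0,0,0],"delta_rot": [0,0,0]}]' --newtons 60

```text
clock: 3.0
position: [0.5803, -0.2622, 0.0395]
ee_rot: [0.0, 0.961, 0.278, 0.0]
contact_force: [-0.2, 0.6, 5.5]
width: 0.015
gripper_force: 59.5
```

Request:
send_rows --increments '[{"gripper": 1,"linear": [0,0,0.04],"delta_rot": [0,0,0]},{"gripper": 1,"linear": [0,0,0.09],"delta_rot": [0,0,0]},{"gripper": 1,"linear": [0,0,0.13],"delta_rot": [0,0,0]},{"gripper": 1,"linear": [-0.015,0.04,0.16],"delta_rot": [0,0,-0.1]},{"gripper": 1,"linear": [-0.03,0.085,0.16],"delta_rot": [0,0,-0.2]},{"gripper": 1,"linear": [-0.045,0.13,0.16],"delta_rot": [0,0,-0.3]},{"gripper": 1,"linear": [-0.06,0.175,0.16],"delta_rot": [0,0,-0.4]},{"gripper": 1,"linear": [-0.075,0.22,0.16],"delta_rot": [0,0,-0.51]}]'

```text
clock: 3.8
position: [0.5034, -0.0406, 0.1977]
ee_rot: [-0.0, 1.0, 0.024, -0.001]
contact_force: [1.0, -0.7, -3.3]
width: 0.0152
gripper_force: 59.9
```

Request:
send_rows --increments '[{"gripper": 1,"linear": [-0.005,0.04,0],"delta_rot": [0,0,0]},{"gripper": 1,"linear": [-0.005,0.075,0],"delta_rot": [0,0,0]},{"gripper": 1,"linear": [-0.005,0.075,0],"delta_rot": [0,0,0]},{"gripper": 1,"linear": [-0.005,0.075,0],"delta_rot": [0,0,0]},{"gripper": 1,"linear": [-0.005,0.075,0],"delta_rot": [0,0,0]}]'

```text
clock: 4.3
position: [0.4998, 0.032, 0.1982]
ee_rot: [0.0, 1.0, 0.027, -0.001]
contact_force: [-1.2, -0.1, -3.8]
width: 0.0147
gripper_force: 60.3
```

Run:
```python
from h import *
s=get_state();print(s['position'],s['ee_rot'],s['width'],s['contact_force'])
c=grab('wrist'); save(c,'w2.pkl'); cv2.imwrite('pics/w2.png',cv2.resize(c['px'],(800,600),interpolation=cv2.INTER_CUBIC))
```

```text
[0.49976144 0.03195626 0.19818476] [ 3.79971721e-04  9.99641781e-01  2.67530914e-02 -6.60689484e-04] 0.014657252636790187 [-1.23644914 -0.06318039 -3.7714556 ]
```

View pics/w2.png

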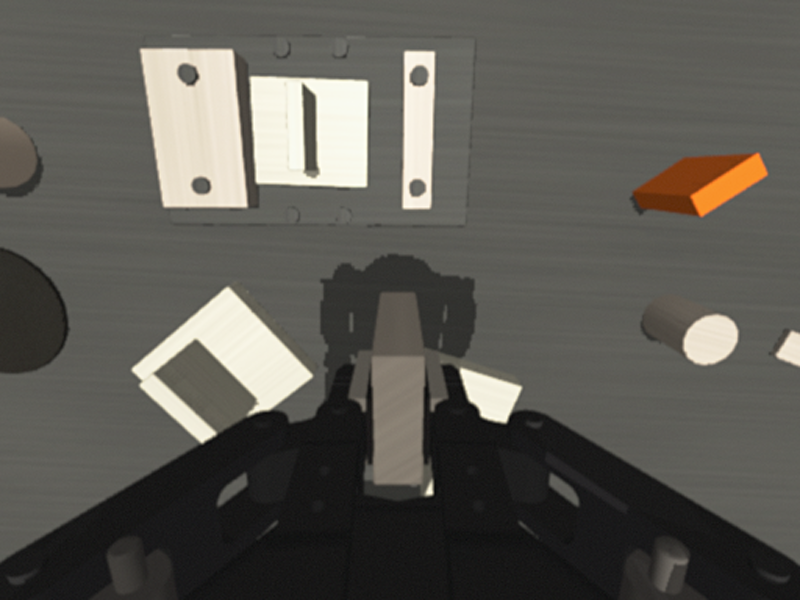

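The wrist view (800x600) shows the narrow bar at (419,130), the bracket foot at x 250–368, and the gap between them at x 368–403. The spacer is held straight, with its far bottom edge at (398,293).

Run:
```python
from h import *
c=load('w2.pkl'); gr=cv2.GaussianBlur(c['px'],(3,3),0).min(axis=2)
m=(gr>150).astype(np.uint8)
def fit(k,z,name):
    b=cv2.boxPoints(cv2.minAreaRect(k)); P=np.array([onz(c,p,z) for p in cv2.approxPolyDP(k,4,True).reshape(-1,2)])
    W=np.array([onz(c,p,z)[:2] for p in k.reshape(-1,2)]).astype(np.float32)*1000
    r=cv2.minAreaRect(W); print(name,np.round(b.mean(0)),np.round(r[0],1),np.round(r[1],1),round(r[2],1)); print(np.round(cv2.boxPoints(r),1).tolist())
for k in cv2.findContours(m,cv2.RETR_EXTERNAL,cv2.CHAIN_APPROX_NONE)[0]:
    x,y=k.reshape(-1,2).mean(0)
    if cv2.contourArea(k)>300 and y<150 and 80<x<300: fit(k,.027 if 150<x<245 else .037,'bracket' if 150<x<245 else 'bar')
# vertical edges subpixel: rows through gap, native
g=c['px'].astype(float).min(axis=2)
for v in (60,75,90,105,115):
    row=g[v]; d=np.diff(row); a=225+np.argmin(d[225:246]); e=246+np.argmax(d[246:266]); f=264+np.argmin(d[264:290])
    print(v,a+.5,e+.5,f+.5,onz(c,(a+.5,v),.027)[:2].round(4),onz(c,(e+.5,v),.037)[:2].round(4),onz(c,(f+.5,v),.037)[:2].round(4))
s=(379/1.5625-0,293/1.5625)
for u in (380,416): print('spacer far bottom',onz(c,(u/1.5625,293/1.5625),.1982-.0395).round(4))
```

```text
bracket [197.  84.] [594.2  98. ] [70.1 80. ] 1.0
[[558.4000244140625, 137.3000030517578], [559.9000244140625, 57.29999923706055], [630.0, 58.599998474121094], [628.5, 138.60000610351562]]
bar [268.  82.] [597.6  22.9] [99.5 19.8] 3.3
[[547.4000244140625, 29.899999618530273], [548.5, 10.100000381469727], [647.7999877929688, 15.899999618530273], [646.5999755859375, 35.599998474121094]]
bar [124.  81.] [590.5 172.4] [99.6 59.4] 2.7
[[539.2999877929688, 199.8000030517578], [542.0999755859375, 140.39999389648438], [641.5999755859375, 145.0], [638.7999877929688, 204.39999389648438]]
60 234.5 258.5 277.5 [0.6214 0.059 ] [0.6211 0.0336] [0.6222 0.0141]
75 234.5 258.5 276.5 [0.6066 0.0586] [0.6068 0.0328] [0.6078 0.014 ]
90 234.5 258.5 276.5 [0.5914 0.058 ] [0.5921 0.0319] [0.5932 0.0129]
105 234.5 257.5 275.5 [0.5757 0.0575] [0.5769 0.0321] [0.578  0.0128]
115 234.5 257.5 275.5 [0.565  0.0572] [0.5666 0.0315] [0.5676 0.012 ]
spacer far bottom [0.5188 0.0403 0.1587]
spacer far bottom [0.5196 0.0242 0.1587]
```

Sizes come out right: bracket 70x80, bars 100x20 and 100x60, centres 149.7 mm apart. The plate yaw is about 0.049, and the gap runs from y=0.0323 to 0.0582 at x=0.594. The spacer sits about 3 mm back in the hand. Target TCP is (0.597, 0.0447).

Request:
send_rows --increments '[{"gripper": 1,"linear": [0.04,0.0125,0],"delta_rot": [0,0,-0.004]},{"gripper": 1,"linear": [0.08,0.0125,0],"delta_rot": [0,0,-0.004]},{"gripper": 1,"linear": [0.097,0.0125,-0.03],"delta_rot": [0,0,-0.004]},{"gripper": 1,"linear": [0.097,0.0125,-0.07],"delta_rot": [0,0,-0.004]},{"gripper": 1,"linear": [0.097,0.0125,-0.1],"delta_rot": [0,0,-0.004]},{"gripper": 1,"linear": [0.097,0.0125,-0.11],"delta_rot": [0,0,-0.004]},{"gripper": 1,"linear": [0.097,0.0125,-0.11],"delta_rot": [0,0,-0.004]}]'

```text
clock: 5.05
position: [0.596, 0.0442, 0.0871]
ee_rot: [0.0, 1.0, 0.024, -0.002]
contact_force: [-0.0, 0.1, -3.7]
width: 0.0153
gripper_force: 60.1
```

Run:
```python
from h import *
s=get_state();print(s['position'],s['ee_rot'],s['contact_force'])
a=grab('wrist')['px']; b=grab('side')
b_=b['px'][140:220,215:305]
v=np.hstack([a[150:384,150:362],cv2.resize(b_,(264,234),interpolation=cv2.INTER_CUBIC)])
cv2.imwrite('pics/pre.png',cv2.resize(v,None,fx=1.65,fy=1.65,interpolation=cv2.INTER_CUBIC))
```

```text
[0.59603154 0.04416187 0.08714647] [ 8.94083030e-07  9.99706303e-01  2.41547598e-02 -1.96363580e-03] [-0.03291737  0.10849344 -3.72188838]
```

View pics/pre.png

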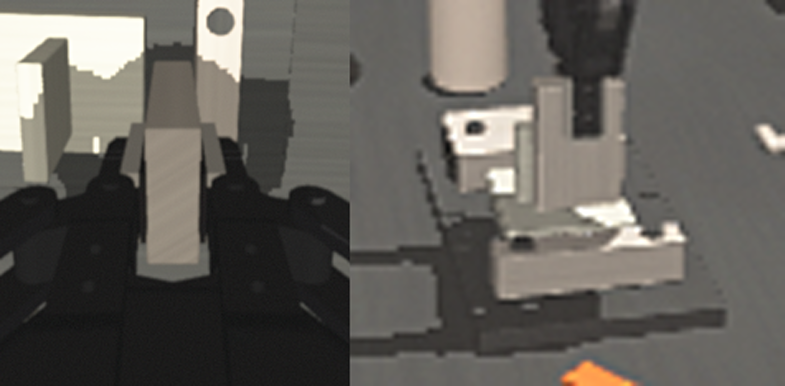

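The spacer hangs over the gap, between the bracket edge (crop x 145) and the bar edge (197), about 1–2 mm too near the bar. I'll shift it +1.8 mm in y and lower it.

Request:
send_rows --increments '[{"gripper": 1,"linear": [0.001,0.0018,0],"delta_rot": [0,0,0]},{"gripper": 1,"linear": [0.001,0.0018,-0.008],"delta_rot": [0,0,0]},{"gripper": 1,"linear": [0.001,0.0018,-0.015],"delta_rot": [0,0,0]},{"gripper": 1,"linear": [0.001,0.0018,-0.021],"delta_rot": [0,0,0]},{"gripper": 1,"linear": [0.001,0.0018,-0.027],"delta_rot": [0,0,0]},{"gripper": 1,"linear": [0.001,0.0018,-0.031],"delta_rot": [0,0,0]},{"gripper": 1,"linear": [0.001,0.0018,-0.034],"delta_rot": [0,0,0]},{"gripper": 1,"linear": [0.001,0.0018,-0.034],"delta_rot": [0,0,0]}]'

```text
clock: 5.95
position: [0.5977, 0.047, 0.0542]
ee_rot: [0.0, 1.0, 0.025, -0.001]
contact_force: [-0.4, 0.7, -3.5]
width: 0.015
gripper_force: 60.2
```

Request:
send_rows --increments '[{"gripper": 1,"linear": [0,0,-0.001],"delta_rot": [0,0,0]},{"gripper": 1,"linear": [0,0,-0.002],"delta_rot": [0,0,0]},{"gripper": 1,"linear": [0,0,-0.003],"delta_rot": [0,0,0]},{"gripper": 1,"linear": [0,0,-0.003],"delta_rot": [0,0,0]}]'

```text
clock: 6.35
position: [0.598, 0.047, 0.0519]
ee_rot: [0.0, 1.0, 0.025, 0.0]
contact_force: [-0.1, 0.3, -3.2]
width: 0.0148
gripper_force: 60.2
```

Request:
send_rows --increments '[{"gripper": 1,"linear": [0,0,-0.0005],"delta_rot": [0,0,0]},{"gripper": 1,"linear": [0,0,-0.001],"delta_rot": [0,0,0]},{"gripper": 1,"linear": [0,0,-0.001],"delta_rot": [0,0,0]}]'

```text
clock: 6.65
position: [0.5982, 0.047, 0.0515]
ee_rot: [0.0, 1.0, 0.025, 0.0]
contact_force: [-1.6, 0.3, 1.1]
width: 0.0152
gripper_force: 61.0
```

Request:
send_rows --increments '[{"gripper": 0.35,"linear": [0,0,0],"delta_rot": [0,0,0]},{"gripper": 0.35,"linear": [0,0,0],"delta_rot": [0,0,0]},{"gripper": 0.35,"linear": [0,0,0],"delta_rot": [0,0,0]},{"gripper": 0.35,"linear": [0,0,0],"delta_rot": [0,0,0]},{"gripper": 0.35,"linear": [0,0,0],"delta_rot": [0,0,0]}]'

```text
clock: 7.15
position: [0.5981, 0.047, 0.0508]
ee_rot: [0.0, 1.0, 0.025, 0.0]
contact_force: [-0.5, -0.5, 0.6]
width: 0.0276
gripper_force: 0.0
```

Request:
send_rows --increments '[{"gripper": 0.35,"linear": [0,0,0.02],"delta_rot": [0,0,0]},{"gripper": 0.35,"linear": [0,0,0.05],"delta_rot": [0,0,0]},{"gripper": 0.35,"linear": [0,0,0.09],"delta_rot": [0,0,0]},{"gripper": 0.35,"linear": [-0.03,0,0.13],"delta_rot": [0,0,0]},{"gripper": 0.35,"linear": [-0.07,0,0.15],"delta_rot": [0,0,0]},{"gripper": 0.35,"linear": [-0.1,0,0.15],"delta_rot": [0,0,0]},{"gripper": 0.35,"linear": [-0.1,0,0.15],"delta_rot": [0,0,0]},{"gripper": 0.35,"linear": [-0.1,0,0.15],"delta_rot": [0,0,0]}]'

```text
clock: 7.95
position: [0.4979, 0.047, 0.2014]
ee_rot: [0.0, 1.0, 0.025, 0.001]
contact_force: [0.5, 0.1, 0.4]
width: 0.0278
gripper_force: 0.0
```

Run:
```python
from h import *
s=get_state();print(s['position'],s['ee_rot'])
c=grab('wrist');save(c,'w3.pkl'); a=c['px'];b=grab('side')['px']
m=(cv2.GaussianBlur(a,(3,3),0).min(axis=2)>150).astype(np.uint8)
for k in cv2.findContours(m,cv2.RETR_EXTERNAL,cv2.CHAIN_APPROX_NONE)[0]:
    x,y=k.reshape(-1,2).mean(0)
    if cv2.contourArea(k)>150 and y<180:
        for z in (.027,.037,.082):
            r=cv2.minAreaRect(np.array([onz(c,p,z)[:2] for p in k.reshape(-1,2)],np.float32)*1000)
            print(np.round([x,y]),z,np.round(r[0],1),np.round(r[1],1),round(r[2],1))
v=np.hstack([cv2.resize(a[0:200,80:320],(420,350),interpolation=cv2.INTER_CUBIC),cv2.resize(b[140:220,225:305],(350,350),interpolation=cv2.INTER_CUBIC)])
cv2.imwrite('pics/post.png',v)
```

```text
[0.49791313 0.04699613 0.20136542] [1.01093282e-04 9.99689671e-01 2.48966914e-02 8.40087469e-04]
[260.  80.] 0.027 [601.4  45.9] [53.1 19.1] 2.9
[260.  80.] 0.037 [600.4  46. ] [51.4 18.5] 2.9
[260.  80.] 0.082 [595.7  46.6] [43.9 15.8] 2.9
[212.  84.] 0.027 [594.2  98. ] [70.2 80.1] 1.1
[212.  84.] 0.037 [593.4  96.5] [68.  77.6] 1.1
[212.  84.] 0.082 [589.8  89.7] [58.  66.2] 1.1
[281.  82.] 0.027 [598.3  22.2] [101.8  20.3] 2.6
[281.  82.] 0.037 [597.3  23. ] [98.6 19.7] 2.6
[281.  82.] 0.082 [593.1  27. ] [84.2 16.8] 2.6
[140.  81.] 0.027 [591.  176.4] [102.9  61.4] 2.7
[140.  81.] 0.037 [590.3 172.5] [99.7 59.4] 2.7
[140.  81.] 0.082 [587.1 154.5] [85.  50.7] 2.7
```

View pics/post.png

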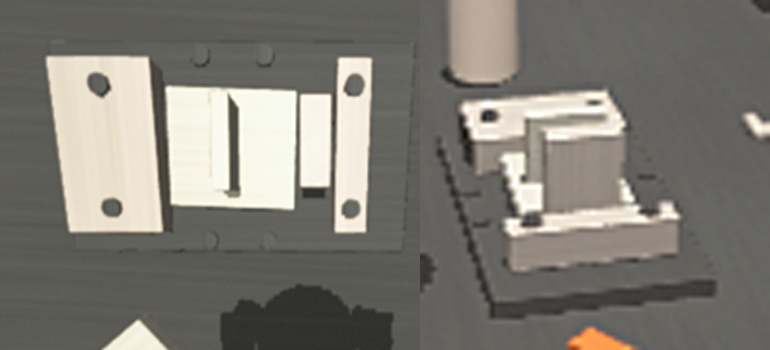

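The spacer stands at (0.5957, 0.0466) with yaw 2.9°, upright in the gap at post-crop (315,140). The bracket is unmoved at (0.5942, 0.098). Next I grip its rib.

Request:
send_rows --increments '[{"gripper": 0.3,"linear": [0.04,0.022,0],"delta_rot": [0,0,-0.003]},{"gripper": 0.3,"linear": [0.08,0.043,0],"delta_rot": [0,0,-0.003]},{"gripper": 0.3,"linear": [0.096,0.051,0],"delta_rot": [0,0,-0.003]},{"gripper": 0.3,"linear": [0.096,0.051,-0.04],"delta_rot": [0,0,-0.003]},{"gripper": 0.3,"linear": [0.096,0.051,-0.085],"delta_rot": [0,0,-0.003]},{"gripper": 0.3,"linear": [0.096,0.051,-0.11],"delta_rot": [0,0,-0.003]},{"gripper": 0.3,"linear": [0.096,0.051,-0.11],"delta_rot": [0,0,-0.003]}]'

```text
clock: 8.75
position: [0.5916, 0.0978, 0.0856]
ee_rot: [0.0, 1.0, 0.023, -0.005]
contact_force: [0.6, 0.6, 0.1]
width: 0.0296
gripper_force: 0.0
```

Request:
send_rows --increments '[{"gripper": 0.3,"linear": [0,0,-0.015],"delta_rot": [0,0,0]},{"gripper": 0.3,"linear": [0,0,-0.03],"delta_rot": [0,0,0]},{"gripper": 0.3,"linear": [0,0,-0.042],"delta_rot": [0,0,0]},{"gripper": 0.3,"linear": [0,0,-0.052],"delta_rot": [0,0,0]},{"gripper": 0.3,"linear": [0,0,-0.057],"delta_rot": [0,0,0]},{"gripper": 0.3,"linear": [0,0,-0.057],"delta_rot": [0,0,0]}]'

```text
clock: 9.35
position: [0.595, 0.0981, 0.0359]
ee_rot: [0.0, 1.0, 0.023, 0.001]
contact_force: [-2.4, -0.1, 8.7]
width: 0.0297
gripper_force: 1.8
```

There is unexpected upward force, so I'll look.

Run:
```python
from h import *
s=get_state();print(s['position'],s['contact_force'],s['moment'],s['gripper_force'])
a=grab('wrist')['px'];b=grab('side')['px']
v=np.hstack([cv2.resize(a[130:384,130:384],(400,400),interpolation=cv2.INTER_CUBIC),cv2.resize(b[120:220,215:315],(400,400),interpolation=cv2.INTER_CUBIC)])
cv2.imwrite('pics/grip.png',v)
```

```text
[0.59503473 0.09811102 0.03586053] [-2.42819216 -0.05344169  8.68363671] [-0.33151062  0.28825874 -0.08243301] 1.7909983536810614
```

View pics/grip.png

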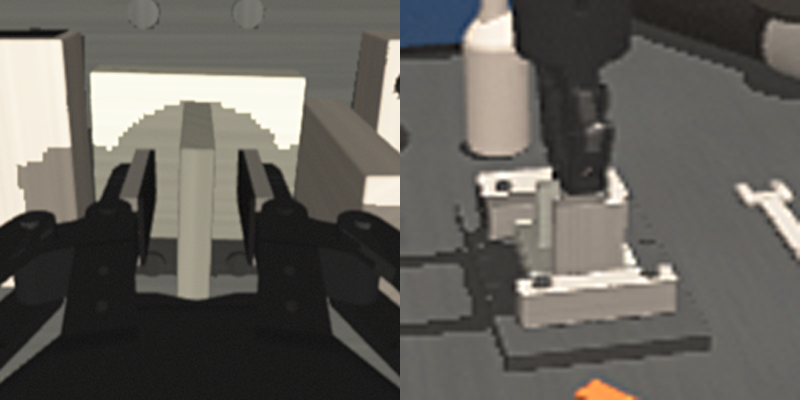

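The gripper's outer linkage is resting on the spacer's top, at grip-crop (370,190). The moment arm of about 38 mm agrees. I'll raise, turn the tool by 90° and grip the rib by its 50 mm ends, so the linkages lie along x, clear of the spacer.

Request:
send_rows --increments '[{"gripper": 0.3,"linear": [0,0,0.03],"delta_rot": [0,0,0]},{"gripper": 0.3,"linear": [0,0,0.07],"delta_rot": [0,0,0]},{"gripper": -0.5,"linear": [0,0,0.12],"delta_rot": [0,0,0.1]},{"gripper": -0.5,"linear": [0,0,0.13],"delta_rot": [0,0,0.24]},{"gripper": -0.5,"linear": [0,0,0.13],"delta_rot": [0,0,0.38]},{"gripper": -0.5,"linear": [0,0,0.13],"delta_rot": [0,0,0.52]},{"gripper": -0.5,"linear": [0,0,0.13],"delta_rot": [0,0,0.66]},{"gripper": -0.5,"linear": [0,0,0.13],"delta_rot": [0,0,0.8]}]'

```text
clock: 10.25
position: [0.5945, 0.098, 0.1646]
ee_rot: [0.0, 0.911, 0.413, 0.001]
contact_force: [0.1, 0.5, 0.8]
width: 0.0643
gripper_force: 0.0
```

Request:
send_rows --increments '[{"gripper": -0.5,"linear": [0,0,0],"delta_rot": [0,0,0.14]},{"gripper": -0.5,"linear": [0,0,0],"delta_rot": [0,0,0.28]},{"gripper": -0.5,"linear": [0,0,0],"delta_rot": [0,0,0.42]},{"gripper": -0.5,"linear": [0,0,0],"delta_rot": [0,0,0.56]},{"gripper": -0.5,"linear": [0,0,0],"delta_rot": [0,0,0.7]},{"gripper": -0.5,"linear": [0,0,0],"delta_rot": [0,0,0.745]},{"gripper": -0.5,"linear": [0,0,0],"delta_rot": [0,0,0.745]},{"gripper": -0.5,"linear": [0,0,0],"delta_rot": [0,0,0.745]}]'

```text
clock: 11.05
position: [0.5943, 0.098, 0.1642]
ee_rot: [0.0, 0.7, 0.714, 0.0]
contact_force: [0.3, 0.3, -0.5]
width: 0.0637
gripper_force: 0.0
```

Run:
```python
from h import *
s=get_state();print(s['position'],s['ee_rot'],2*np.arctan2(s['ee_rot'][2],s['ee_rot'][1]),s['width'],s['qpos'].round(2),s['contact_force'])
c=grab('top');save(c,'t3.pkl'); w=grab('wrist'); cv2.imwrite('pics/w4.png',w['px']); save(w,'w4.pkl')
```

```text
[0.59427072 0.09798732 0.16422403] [2.94968202e-04 7.00017220e-01 7.14125837e-01 3.06876714e-04] 1.5907492579383775 0.06370639511000943 [ 0.05  0.36  1.55 -0.    1.23  0.03] [ 0.26557729  0.33956301 -0.4841747 ]
```

View pics/w4.png

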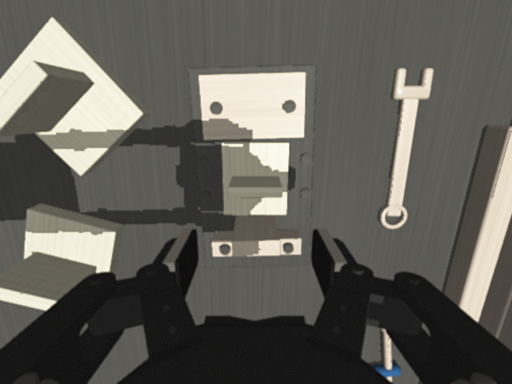

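The spacer still stands at (255,222), and the rib at (255,185) is centred between the open fingers. I'll descend and grip.

Request:
send_rows --increments '[{"gripper": -0.5,"linear": [0,0,-0.04],"delta_rot": [0,0,0]},{"gripper": -0.5,"linear": [0,0,-0.075],"delta_rot": [0,0,0]},{"gripper": -0.5,"linear": [0,0,-0.1],"delta_rot": [0,0,0]},{"gripper": -0.5,"linear": [0,0,-0.115],"delta_rot": [0,0,0]},{"gripper": -0.5,"linear": [0,0,-0.126],"delta_rot": [0,0,0]},{"gripper": -0.5,"linear": [0,0,-0.134],"delta_rot": [0,0,0]},{"gripper": -0.5,"linear": [0,0,-0.134],"delta_rot": [0,0,0]},{"gripper": -0.5,"linear": [0,0,-0.134],"delta_rot": [0,0,0]}]'

```text
clock: 11.95
position: [0.5946, 0.098, 0.0305]
ee_rot: [0.0, 0.7, 0.714, 0.0]
contact_force: [-0.6, 0.4, 0.8]
width: 0.0642
gripper_force: 0.0
```

Request:
send_rows --increments '[{"gripper": 1,"linear": [0,0,0],"delta_rot": [0,0,0]},{"gripper": 1,"linear": [0,0,0],"delta_rot": [0,0,0]},{"gripper": 1,"linear": [0,0,0],"delta_rot": [0,0,0]},{"gripper": 1,"linear": [0,0,0],"delta_rot": [0,0,0]},{"gripper": 1,"linear": [0,0,0],"delta_rot": [0,0,0]},{"gripper": 1,"linear": [0,0,0],"delta_rot": [0,0,0]}]' --newtons 90

```text
clock: 12.55
position: [0.5951, 0.098, 0.0312]
ee_rot: [0.001, 0.7, 0.714, 0.001]
contact_force: [-0.1, -0.7, 6.2]
width: 0.049
gripper_force: 93.4
```

Request:
send_rows --increments '[{"gripper": 1,"linear": [0,-0.001,0],"delta_rot": [0,0,0.005]},{"gripper": 1,"linear": [0,-0.002,0],"delta_rot": [0,0,0.013]},{"gripper": 1,"linear": [0,-0.003,0],"delta_rot": [0,0,0.02]},{"gripper": 1,"linear": [0,-0.004,0],"delta_rot": [0,0,0.027]},{"gripper": 1,"linear": [0,-0.005,0],"delta_rot": [0,0,0.027]},{"gripper": 1,"linear": [0,-0.006,0],"delta_rot": [0,0,0.027]},{"gripper": 1,"linear": [0,-0.007,0],"delta_rot": [0,0,0.027]},{"gripper": 1,"linear": [0,-0.007,0],"delta_rot": [0,0,0.027]}]'

```text
clock: 13.35
position: [0.595, 0.0936, 0.0313]
ee_rot: [-0.0, 0.691, 0.723, 0.003]
contact_force: [-0.4, 6.3, 6.3]
width: 0.0486
gripper_force: 93.4
```

Request:
send_rows --increments '[{"gripper": 1,"linear": [0,-0.0006,0],"delta_rot": [0,0,0]},{"gripper": 1,"linear": [0,-0.0012,0],"delta_rot": [0,0,0]},{"gripper": 1,"linear": [0,-0.0018,0],"delta_rot": [0,0,0]},{"gripper": 1,"linear": [0,-0.0018,0],"delta_rot": [0,0,0]}]'

```text
clock: 13.75
position: [0.5951, 0.0919, 0.0313]
ee_rot: [-0.0, 0.691, 0.723, 0.003]
contact_force: [0.6, 9.2, 6.8]
width: 0.0489
gripper_force: 93.4
```

Request:
send_rows --increments '[{"gripper": 1,"linear": [0,-0.0006,0],"delta_rot": [0,0,0]},{"gripper": 1,"linear": [0,-0.0012,0],"delta_rot": [0,0,0]},{"gripper": 1,"linear": [0,-0.0018,0],"delta_rot": [0,0,0]},{"gripper": 1,"linear": [0,-0.0018,0],"delta_rot": [0,0,0]}]'

```text
clock: 14.15
position: [0.5952, 0.0901, 0.0314]
ee_rot: [-0.0, 0.691, 0.723, 0.003]
contact_force: [0.5, 7.5, 6.4]
width: 0.0485
gripper_force: 93.4
```

Request:
send_rows --increments '[{"gripper": 1,"linear": [0,-0.0006,0],"delta_rot": [0,0,0]},{"gripper": 1,"linear": [0,-0.001,0],"delta_rot": [0,0,0]},{"gripper": 1,"linear": [0,-0.001,0],"delta_rot": [0,0,0]}]'

```text
clock: 14.45
position: [0.5952, 0.0891, 0.0314]
ee_rot: [-0.0, 0.691, 0.723, 0.003]
contact_force: [0.4, 7.0, 6.2]
width: 0.0492
gripper_force: 93.4
```

Still sliding freely (8.9 mm so far). I'll continue in small steps.

Request:
send_rows --increments '[{"gripper": 1,"linear": [0,-0.0005,0],"delta_rot": [0,0,0]},{"gripper": 1,"linear": [0,-0.001,0],"delta_rot": [0,0,0]},{"gripper": 1,"linear": [0,-0.001,0],"delta_rot": [0,0,0]}]'

```text
clock: 14.75
position: [0.5952, 0.0889, 0.0314]
ee_rot: [-0.001, 0.691, 0.723, 0.003]
contact_force: [-0.6, 9.9, 6.5]
width: 0.0486
gripper_force: 93.4
```

Request:
send_rows --increments '[{"gripper": 1,"linear": [0,-0.0005,0],"delta_rot": [0,0,0]},{"gripper": 1,"linear": [0,-0.001,0],"delta_rot": [0,0,0]},{"gripper": 1,"linear": [0,-0.001,0],"delta_rot": [0,0,0]}]'

```text
clock: 15.05
position: [0.5952, 0.0888, 0.0315]
ee_rot: [-0.001, 0.691, 0.723, 0.004]
contact_force: [0.4, 12.2, 6.2]
width: 0.0489
gripper_force: 93.5
```

Contact with the bar at y≈0.0889. I'll raise the press to about 20 N.

Request:
send_rows --increments '[{"gripper": 1,"linear": [0,-0.001,0],"delta_rot": [0,0,0]},{"gripper": 1,"linear": [0,-0.002,0],"delta_rot": [0,0,0]},{"gripper": 1,"linear": [0,-0.003,0],"delta_rot": [0,0,0]},{"gripper": 1,"linear": [0,-0.003,0],"delta_rot": [0,0,0]},{"gripper": 1,"linear": [0,-0.003,0],"delta_rot": [0,0,0]},{"gripper": 1,"linear": [0,-0.003,0],"delta_rot": [0,0,0]}]'

```text
clock: 15.65
position: [0.5952, 0.0886, 0.0317]
ee_rot: [-0.003, 0.691, 0.723, 0.006]
contact_force: [-0.8, 20.3, 7.7]
width: 0.0489
gripper_force: 93.5
```

Run:
```python
from h import *
s=get_state();q=s['ee_rot'];Rm=R.from_quat([q[1],q[2],q[3],q[0]]).as_matrix()
print(s['position'],'tool z',Rm[:,2].round(4),'yaw',2*np.arctan2(q[2],q[1])-np.pi/2,s['contact_force'],s['moment'],s['qd'].round(4),s['clock'])
a=grab('wrist');b=grab('side')['px'];save(a,'w5.pkl')
v=np.hstack([cv2.resize(a['px'][60:384,100:424],(400,400),interpolation=cv2.INTER_CUBIC),cv2.resize(b[130:220,215:305],(400,400),interpolation=cv2.INTER_CUBIC)])
cv2.imwrite('pics/fin.png',v)
```

```text
[0.59519643 0.08861534 0.03174597] tool z [ 0.0039  0.0119 -0.9999] yaw 0.04458775054917852 [-0.77545075 20.30483068  7.67078309] [3.16642052 0.19070956 0.1737302 ] [-0.0005  0.0008 -0.0007  0.0005  0.0007  0.0003] 15.65
```

View pics/fin.png

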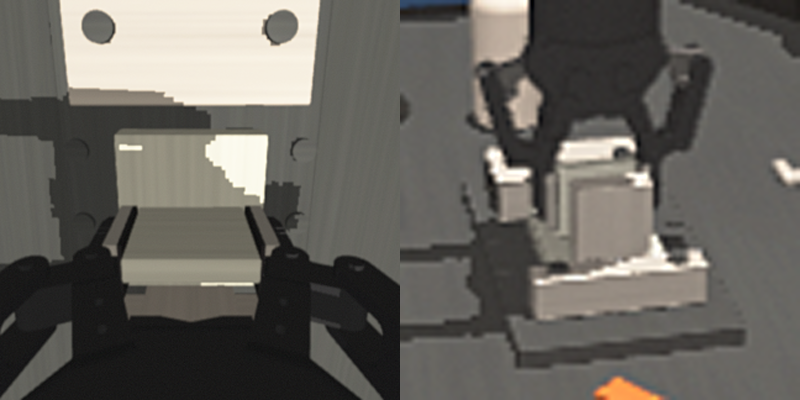

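The final view shows the spacer standing flush against the narrow bar (right half, (610,215)) and the bracket foot against the spacer. The fingers hold only the rib ends. The press is 20 N with a tool tilt of 0.012 rad and everything at rest, so I'm handing in.

```bash
python3 -c "
from rig import sign_off; print(sign_off())"
```

```text
the job is handed in; nothing more can be done
None
```

I placed the spacer upright in the wide gap, let go of it, and pressed the bracket against it and the narrow bar at about 20 N; the job is handed in, still held, with no verdict returned.

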